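Fit the sample carousel on the sampler's spindle

TASK

Pick up the loose sample carousel and lower it squarely over the sampler's tall spindle, then turn it under light pressure until a slot under it drops over the drive pin and the carousel sits fully home, flat on the turntable. Do it gently: never jam it or press it hard onto the sampler. Let go of it there and leave the beaker, bottle and tip box where they stand.

Things in the scene. Friction and masses are not known exactly. Their poses are not given: they have to be found in the camera images.
- carousel: Loose grey plastic carousel, 0.3 to 0.5 kg, upright on the bench. Origin: centre of its underside, on the bore's axis, z up. Round plate 126 mm across, 10 to 20 mm above the origin. Under it six feet, 0 to 10 mm high, at 0, 60, 120 ... degrees from its x axis, 25 to 58 mm from the bore's axis; between them six straight radial slots, 13 mm wide, 10 mm deep, at 30, 90, 150 ... degrees.
- hub_top (a point): Centre of the top of the carousel's hub, 100 mm above its origin. The hub is square, 36 x 36 mm, its sides parallel to the carousel's x and y axes, and stands 80 mm proud of the plate; an 18 mm bore runs right through it, open at both ends. Grip the hub near its top on two opposite flats.
- sampler: Fixed white instrument box 190 x 190 mm, 45 mm high. Origin: centre of its underside, on the spindle's axis, z up. On top a turntable disc 124 mm across, top face 50 mm above the origin, too stiff to turn by hand. One drive pin stands on it, 8 mm thick, 8 mm high with a tapered top, 40 mm from the spindle's axis, in any direction (not reported, unrelated to these axes), hidden once the carousel is on.
- spindle_tip (a point): Tip of the sampler's vertical steel spindle, 154 mm above the sampler's origin (104 mm above the turntable). The spindle is 16 mm thick; its last 16 mm taper to 7 mm at the tip.
- seat (a point): On the spindle's axis at the turntable's top face: the carousel's origin is here when fully home. With a foot on the pin the carousel stays 8 mm too high; turning it by at most 60 degrees brings a slot over the pin. A slot takes the pin when centred on it within about 3.5 degrees.
- beaker: Clear open beaker, 68 mm across, 85 mm high; origin at the centre of its underside. Bystander.
- bottle: White bottle, 56 mm across, 110 mm high; origin at the centre of its underside. Bystander.
- tipbox: Red box with a clear lid, 62 x 112 mm, 57 mm high; origin at the centre of its underside. Bystander.
Not all that is in view belongs to the job. There is more than one size of the carousel; the job needs the smallest.

How it is judged (in metres and radians):
On the way:
1. the carousel is threaded squarely on the spindle, on its way down (z of carousel in the frame of seat between 0.006 and 0.085 m and horizontal distance between carousel and seat below 0.005 m and angle between carousel's own z axis and vertical below 0.08 rad), for 0.2 s.
At the end, for the whole second after the job is handed in: The carousel stands on the spindle fully home on the turntable: its origin within 3 mm of the seat in height and 4 mm sideways, upright within 0.03 rad, at rest and released (z of carousel in the frame of seat between -0.003 and 0.003 m and horizontal distance between carousel and seat below 0.004 m and angle between carousel's own z axis and vertical below 0.03 rad and linear speed of carousel below 0.01 m/s); the robot touches nothing.
It fails at once if the carousel is pressed or jammed against the sampler with more than 60 N (contact force between carousel and sampler above 60 N).
It fails at once if the beaker is moved by more than 20 mm (distance of beaker from where it was at the start of the episode above 0.02 m).
It fails at once if the bottle is moved by more than 20 mm (distance of bottle from where it was at the start of the episode above 0.02 m).
It fails at once if the tipbox is moved by more than 20 mm (distance of tipbox from where it was at the start of the episode above 0.02 m).
It also fails if it takes over 67 s, if anything falls off the work surface, if the arm or the gripper's body presses on something with over 40 N, if the wrist force passes 120 N, or if a joint passes its speed limit or range.

ROBOT

A 6-joint arm with a two-finger parallel gripper is mounted at the origin on the work surface. World frame = base frame: x ahead of the robot, y to its left, z up, the work surface at z = 0. Lengths are in mm, angles in rad, forces in N, time in s.
With the tool pointing down it reaches from about 275 to 850 mm from the base axis. Payload 5.2 kg.
Tool frame: the origin (TCP) lies at the very end of the fingers, on their centre line; the grasp point (between the pads) lies 19 mm behind it; x points along the fingers, z is the direction in which the jaws open and shut, and the axes are right-handed (so a half turn about x gives the same grasp; the last joint's range is limited). The gripper opens to 85 mm and grips with 20 to 120 N. Pads are 22 mm wide; open, the fingers measure 114 mm over their backs; the gripper's body (76 mm by 85 mm) begins 54 mm behind the grasp point. The pads swing forward as they close: fully open they stand 13 mm farther back than shut.
Start: joints at [1.083, 0.259, 1.535, -0, 1.348, -0.203], TCP at [154.509, 527.856, 231.31] pointing down, gripper open.
Joint ranges: [-3.14, 3.14], [-0.91, 2.08], [0.19, 2.58], [-1.22, 4.36], [0.22, 2.71], [-3.12, 3.12]. Speed limits (rad/s): [2.57, 2.57, 3.14, 3.14, 3.14, 3.14].

INTERFACE

Orientations are given as a 3x3 rotation matrix whose columns are the frame's x, y, z axes.
In Python, from cell import get_obs, get_image, camera_params, finish_job gives the robot as it stands.
- The arm moves only by the shell command python3 -m jog 'ROWS' [FORCE]. ROWS is JSON, a list of rows, each a list of 5 numbers: the shift along the world's x, y, z in mm, then the turn about the world's z in degrees, then the finger opening in mm, from 0 to 85.4. A call has 1 to 8 rows; each row shifts and turns the commanded pose from where the row before left it; what a row does not reach is not made up. A row lasts 1/10 s, in which the tool goes at most 50 mm and 8.59 degrees, less where a joint would pass 70% of its speed; a pose out of reach is approached as far as the arm can. A call is refused whole if a number of a shift passes 50 or a number of a turn 8.59, either way. A call with a gripper value outside its range is refused whole. The fingers move at their own pace and stop on an object; FORCE is the grip in N (left out, the last holds). Time passes only in rows, so rows that do not move let the fingers close. It gives the time, the measured TCP pose, the force and the opening at its end, in the units of the state.
- get_obs(): the state, without advancing time (a new reading comes with each control period).
- get_image(name): name is "scene" or "side" or "wrist"; returns the picture (400x640x3 uint8, blue, green, red); there is no depth.
- camera_params(name): a dict with "fx", "fy", "cx", "cy" (pixels), "view" (4x4, takes a point from world to camera coordinates). Camera axes: x right, y down, z forward; pixel columns grow to the right and rows downward; lengths in mm; the calibration is good to about 2 mm. The wrist camera is an equidistant fisheye: a pixel r from the principal point sees the ray r / f radians off the axis. A picture is of the moment at which its call begins: read the wrist's pose just before it. camera_params takes no time and is no camera call; for the wrist camera it gives the pose at the moment of the call.
- finish_job(): hands the job in, once; it reports no verdict.
The state is a dict: "time": time; "q": joint angles; "qd": joint speeds; "joint_efforts": joint torques, N m; "position": TCP position; "tcp_rot": TCP orientation; "contact_force": force on the tool from outside, world axes, zero at the start; "torque": the same for the moment, N m; "grip_width": opening from 0.0 (shut) to 1.0 (fully open).
Only numpy, scipy, OpenCV 4.12 (cv2) and the standard library are available. Lean on these libraries where they do the work, as an engineer would, in place of code of your own. Each camera call takes 0.05 s, during which the arm holds its last target. There are 200 camera calls.

## Working session

There is one attempt and no reset: what is moved stays moved. The work goes in short steps, Python scripts to look and compute and a shell command to move; the robot and the scene stay as the last step left them, time stands still between calls to the robot, and variables do not carry over. Pictures are saved under pics/ and viewed, about 8 in all and at most 12, crops included, and the job is handed in when it is done.

```bash
ls; mkdir -p pics; cat > h.py <<'E'
import numpy as np, cv2
from cell import get_obs, get_image, camera_params
def snap(n,f):
    p=camera_params(n); im=get_image(n); cv2.imwrite(f'pics/{f}.png',im); np.save(f'pics/{f}.npy',p,allow_pickle=True); return im,p
def ray(p,u,v,fish=False):
    V=np.array(p['view']); R=V[:3,:3]; c=-R.T@V[:3,3]
    x=(u-p['cx'])/p['fx']; y=(v-p['cy'])/p['fy']
    if fish:
        r=np.hypot(x,y); d=np.array([np.sin(r)*x/r,np.sin(r)*y/r,np.cos(r)]) if r>0 else np.array([0,0,1.])
    else: d=np.array([x,y,1.])
    return c,R.T@d
def onz(p,u,v,z,fish=False):
    c,d=ray(p,u,v,fish); return c+d*(z-c[2])/d[2]
def proj(p,X,fish=False):
    V=np.array(p['view']); q=V[:3,:3]@np.asarray(X,float)+V[:3,3]
    if fish:
        r=np.hypot(q[0],q[1]); t=np.arctan2(r,q[2]); s=t/max(r,1e-9)
    else: s=1/q[2]
    return np.array([p['cx']+p['fx']*q[0]*s,p['cy']+p['fy']*q[1]*s])
def load(f): return cv2.imread(f'pics/{f}.png'), np.load(f'pics/{f}.npy',allow_pickle=True).item()
E
python3 - <<'E'
from h import *
for n in ['scene','side','wrist']:
    im,p=snap(n,n+'0'); V=np.array(p['view']); print(n,p['fx'],-V[:3,:3].T@V[:3,3],V[2,:3])
a=cv2.imread('pics/scene0.png');b=cv2.imread('pics/side0.png')
cv2.imwrite('pics/two.png',cv2.resize(np.vstack([a,b]),(480,600)) )
E
```

```text
pics
scene 373.66838744541263 [896.60247749 525.38215755 543.36722799] [-0.41182227 -0.7312746  -0.54372777]
side 395.394935435388 [ 471.79030786 -743.32646759  682.24696833] [ 0.08623626  0.77358538 -0.62779691]
wrist 309.70691628693146 [ 81.71461591 548.94439458 373.10159974] [ 0.28566027 -0.08537341 -0.95452061]
```

View pics/scene0.png

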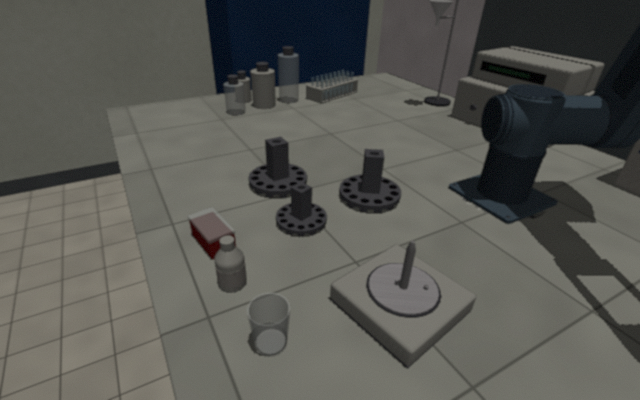

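View pics/side0.png

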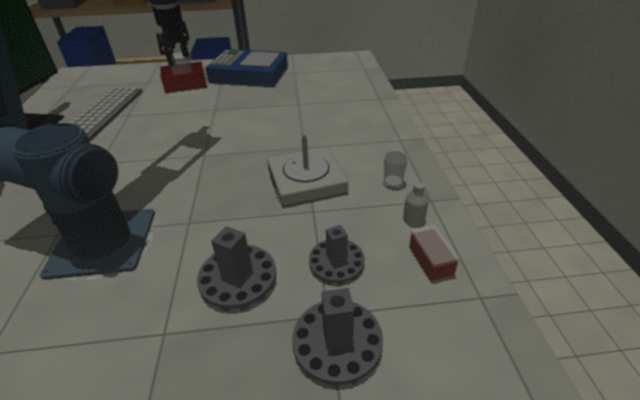

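The scene view shows three carousels, at (302,215), (278,170) and (370,185). In the side view they are at (337,255), (338,335) and (236,270). The first one looks smallest. I'll confirm that with an enlarged crop and the measured diameter.

```bash
python3 - <<'E'
from h import *
a,pa=load('scene0');b,pb=load('side0')
r=lambda im,x,y,w,h:cv2.resize(im[y:y+h,x:x+w],(400,300),interpolation=cv2.INTER_CUBIC)
cv2.imwrite('pics/crop1.png',np.vstack([np.hstack([r(a,262,170,80,60+10) if 0 else r(a,262,175,80,60),r(a,325,235,160,120)]),np.hstack([r(b,297,215,80,60),r(b,257,125,100,75)])]))
# plate diameters at z 20 (edge left/right)
for n,p,l,rr in [('scene small',pa,(276,216),(327,216)),('scene b',pa,(249,178),(307,178)),('scene c',pa,(340,190),(401,190)),('side s',pb,(309,258),(365,258)),('side b',pb,(293,338),(382,338)),('side c',pb,(198,272),(276,272))]:
    A=onz(p,*l,17);B=onz(p,*rr,17);print(n,np.linalg.norm(A-B),(A+B)[:2]/2)
E
```

```text
scene small 124.93720837539679 [ 552.88854931 -142.08094677]
scene b 166.03682103598587 [ 526.16629467 -341.74000562]
scene c 168.65870323496665 [ 327.37663827 -166.3983175 ]
side s 125.748011187017 [ 555.74453279 -144.56424484]
side b 165.135278248964 [ 528.86533697 -340.98301845]
side c 170.58030689927514 [ 334.36824874 -155.23851229]
```

View pics/crop1.png

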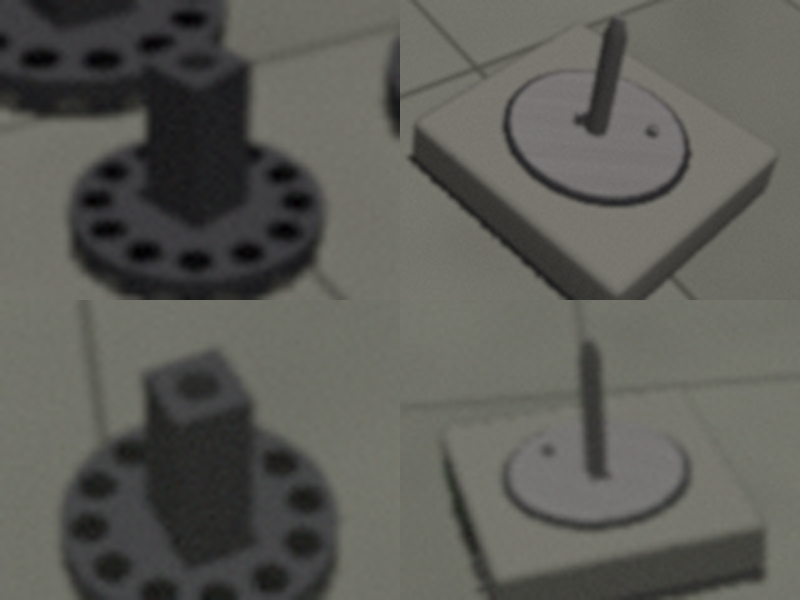

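The middle carousel at scene (302,212) measures 125 to 126 mm, so it is the small one. The other two are about 168 mm. The drive pin shows at scene (426,287) and side (294,162). Next I'll compute the poses.

```bash
python3 - <<'E'
from h import *
a,pa=load('scene0');b,pb=load('side0')
S=lambda x,y:(262+x/5,175+y/5); T=lambda x,y:(297+x/5,215+(y-300)/5)
for n,p,f,L in [('scene',pa,S,[(148,72),(200,92),(250,66),(200,42)]),('side',pb,T,[(143,375),(181,425),(255,403),(220,349)])]:
    P=[onz(p,*f(*q),100)[:2] for q in L]
    print(n,np.round(P,1).tolist(),'c',np.mean(P,0),[ (round(float(np.linalg.norm(P[i]-P[i-1])),1), round(float(np.degrees(np.arctan2(*(P[i]-P[i-1])[::-1]))%90),1)) for i in range(4)])
print('bore',onz(pa,*S(198,62),100),onz(pb,*T(198,387),100))
for n,p,c,tip,pin in [('scene',pa,(403.8,289.8),(411.8,243),(425.8,287.4)),('side',pb,(306.25,168.25),(304.5,135.75),(293.75,162.5))]:
    C=onz(p,*c,50);Tt=onz(p,*tip,154);Pn=onz(p,*pin,56);d=Pn-Tt;print(n,C[:2],Tt[:2],Pn[:2],np.hypot(*d[:2]),np.degrees(np.arctan2(d[1],d[0])))
# disc edge fit: bright disc/ rim; triangulate tip
def tri(u1,u2):
    c1,d1=ray(pa,*u1);c2,d2=ray(pb,*u2)
    t=np.linalg.lstsq(np.c_[d1,-d2],c2-c1,rcond=None)[0];A=c1+t[0]*d1;B=c2+t[1]*d2;return (A+B)/2,np.linalg.norm(A-B)
print(tri((411.8,243),(304.5,135.75)),tri((425.8,287.4),(293.75,162.5)),tri(S(198,62),T(198,387)))
for q in [(385,-50)]:pass
from cell import get_obs;o=get_obs();print(o['position'],o['tcp_rot'],o['contact_force'])
# wrist-camera mount in tool frame
w,pw=load('wrist0');V=np.array(pw['view']);R=np.array(o['tcp_rot']);c=-V[:3,:3].T@V[:3,3]
print('cam in tool',R.T@(c-o['position']),'axis',R.T@V[2,:3])
E
```

```text
scene [[578.8, -142.1], [565.5, -115.6], [534.3, -125.6], [544.9, -155.8]] c [ 555.89582462 -134.8019265 ] [(36.6, 22.0), (29.6, 26.7), (32.8, 17.8), (32.0, 19.3)]
side [[532.5, -137.4], [544.5, -169.1], [576.8, -160.6], [567.2, -125.9]] c [ 555.26312615 -148.24894231] [(36.6, 18.2), (33.9, 20.8), (33.4, 14.8), (35.9, 15.5)]
bore [ 554.18674047 -139.74668899  100.        ] [ 554.59041245 -147.82832186  100.        ]
scene [516.34452074 188.63566054] [515.50179441 183.88273409] [481.99681082 206.55638247] 40.45588036592714 145.91281915190103
side [513.34180492 169.56634544] [513.89000092 169.46853279] [480.14060529 194.41198183] 41.9666219284696 143.53269401812102
(array([512.97551352, 179.83839474, 149.17120622]), np.float64(3.406881786807858)) (array([479.2134082 , 203.24278348,  50.96066382]), np.float64(2.4607280172569324)) (array([ 553.63480147, -144.0642124 ,   97.14043798]), np.float64(3.063685676496669))
[154.28187827 527.48405532 230.66674801] [[-6.86777801e-04 -9.59730824e-01  2.80920404e-01]
 [-1.27747870e-03  2.80921083e-01  9.59730021e-01]
 [-9.99998948e-01  3.00251441e-04 -1.41896605e-03]] [ 0.38845789 -0.04405265  0.08662108]
cam in tool [-1.42412279e+02  7.57164665e+01  8.39694563e-03] axis [ 9.54432481e-01 -2.98426756e-01 -3.33193506e-04]
```

```bash
python3 -m jog '[[33,-35,5,-7,85],[33,-35,5,-7,85],[33,-35,5,-7,85],[33,-35,5,-7,85],[33,-35,5,-7,85],[33,-35,5,-7,85],[33,-35,5,-7,85],[33,-35,5,-7,85]]'; python3 -m jog '[[40,-44,0,0,85],[40,-44,0,0,85],[0,0,0,0,85],[0,0,0,0,85],[0,0,0,0,85]]'; python3 - <<'E'
from h import *
im,p=snap('wrist','w1');o=get_obs();print(o['position'],np.round(o['q'],2))
for X in [(513,179,154),(513,179,50),(480,203,58)]: print(proj(p,X,True))
E
```

```text
time: 0.95
position: [419.4, 246.2, 271.4]
tcp_rot: [[-0.0, -0.299, 0.954], [0.0, 0.954, 0.299], [-1.0, 0.0, -0.0]]
contact_force: [0.4, 0.3, 0.7]
grip_width: 0.993
time: 1.45
position: [485.0, 174.5, 271.0]
tcp_rot: [[-0.001, -0.304, 0.953], [0.0, 0.953, 0.304], [-1.0, 0.001, -0.001]]
contact_force: [-0.2, 0.6, 0.6]
grip_width: 0.998
[484.82911517 174.82806815 271.1913289 ] [ 0.13  0.17  1.55  0.    1.42 -0.18]
[355.75863789 194.66518379]
[347.36612295 169.17908249]
[327.39209645 142.86475151]
```

View pics/w1.png

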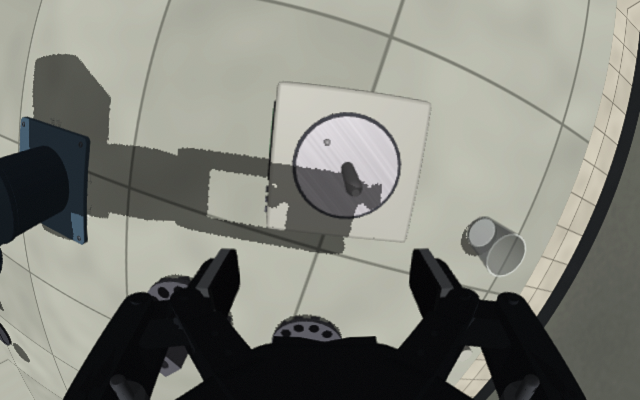

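```bash
cat >> h.py <<'E'
def rect(im,p,cx,cy,z,half,mm,fish=True):
    n=int(2*half/mm); g=np.array([[proj(p,(cx-half+i*mm,cy+half-j*mm,z),fish) for i in range(n)] for j in range(n)],np.float32)
    return cv2.remap(im,g[...,0],g[...,1],cv2.INTER_CUBIC)
E
python3 - <<'E'
from h import *
from scipy.optimize import least_squares
im,p=load('w1'); g=cv2.cvtColor(im,cv2.COLOR_BGR2GRAY).astype(np.float32)
def samp(X): 
    u=proj(p,X,True); return cv2.getRectSubPix(g,(1,1),(float(u[0]),float(u[1])))[0,0]
c=np.array([513,177.])
for it in range(3):
    pts=[]
    for a in np.radians(np.arange(0,360,4)):
        rs=np.arange(55,70,.5); v=np.array([samp((c[0]+r*np.cos(a),c[1]+r*np.sin(a),48)) for r in rs])
        k=v.argmin(); 
        if v[k]<np.median(v)-15 and 0<k<len(rs)-1: pts.append(c+rs[k]*np.array([np.cos(a),np.sin(a)]))
    pts=np.array(pts); s=least_squares(lambda q:np.hypot(pts[:,0]-q[0],pts[:,1]-q[1])-q[2],[*c,62],loss='soft_l1'); c=s.x[:2]
    print(len(pts),s.x,np.std(s.fun))
a=rect(im,p,513,177,55,50,.25)  # pin & base
b=rect(im,p,513,177,154,25,.125)
cv2.imwrite('pics/r1.png',np.hstack([a,b]))
o=np.array([484.83,174.83,271.19]);R=np.array([[0,-.304,.953],[0,.953,.304],[-1,0,0]])
for w in (-43,0,43): print('tip',proj(p,o+R[:,2]*w,True), proj(p,o+R[:,2]*w-R[:,0]*13,True))
E
```

```text
90 [512.01264105 180.55867556  64.3233256 ] 0.30885782530358863
88 [512.02048472 180.6832545   64.35308071] 0.2590403874721085
88 [512.02716617 180.61541937  64.3767278 ] 0.27032654347108837
tip [242.20913086 251.69282157] [236.04666114 263.74152319]
tip [323.35652244 252.99507789] [323.26648009 265.58883338]
tip [404.66559933 251.67120313] [410.68641158 263.74493148]
```

View pics/r1.png

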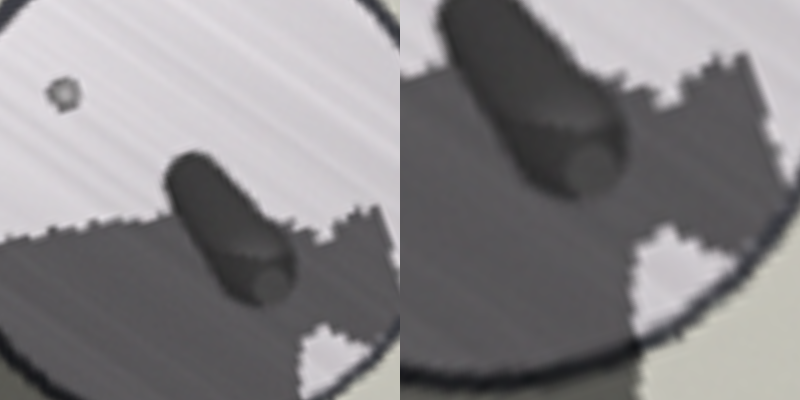

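```bash
python3 -m jog '[[7,-45,0,0,85],[7,-45,0,0,85],[7,-45,0,0,85],[7,-45,0,0,85],[7,-45,0,0,85],[7,-45,0,0,85],[7,-45,0,0,85]]'; python3 -m jog '[[0,0,0,0,85],[0,0,0,0,85],[0,0,0,0,85]]'; python3 - <<'E'
from h import *
im,p=snap('wrist','w2');o=get_obs();print(o['position'],np.round(o['q'],2))
a=rect(im,p,554,-144,100,50,.25)
b=rect(im,p,554,-144,20,80,.4)
cv2.imwrite('pics/r2.png',np.hstack([a,b]))
E
```

```text
time: 2.2
position: [534.8, -141.0, 271.7]
tcp_rot: [[0.001, -0.306, 0.952], [0.0, 0.952, 0.306], [-1.0, -0.0, 0.001]]
contact_force: [0.5, -0.1, 1.1]
grip_width: 0.995
time: 2.5
position: [534.6, -139.1, 271.4]
tcp_rot: [[-0.0, -0.306, 0.952], [0.001, 0.952, 0.306], [-1.0, 0.001, 0.0]]
contact_force: [0.3, 0.3, -0.1]
grip_width: 0.992
[ 534.65353579 -138.94168265  271.5231968 ] [-0.46  0.24  1.46  0.    1.44 -0.77]
```

View pics/r2.png

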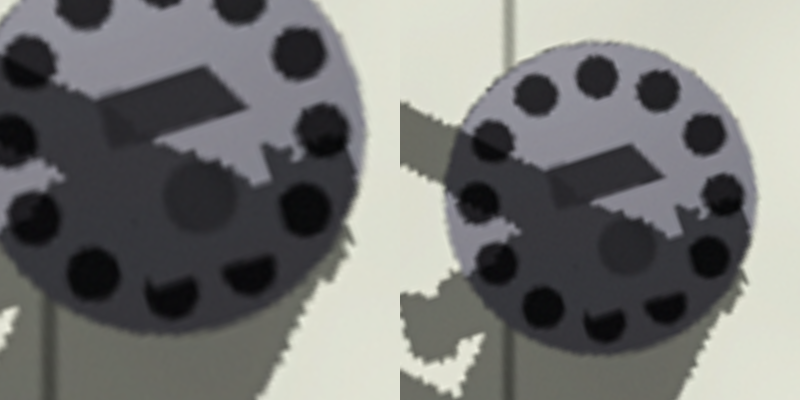

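```bash
python3 -m jog '[[19.5,-4.3,-40,0.4,85],[0,0,-40,0,85],[0,0,-40,0,85],[0,0,-40,0,85],[0,0,-25,0,85],[0,0,-14,0,85],[0,0,0,0,85],[0,0,0,0,85]]'
```

```text
time: 3.35
position: [554.7, -144.2, 72.9]
tcp_rot: [[0.0, -0.312, 0.95], [-0.0, 0.95, 0.312], [-1.0, -0.0, 0.0]]
contact_force: [0.2, -0.5, 0.2]
grip_width: 0.994
```

```bash
python3 -m jog '[[0,0,0,0,40],[0,0,0,0,34],[0,0,0,0,34],[0,0,0,0,30],[0,0,0,0,30],[0,0,0,0,30],[0,0,0,0,30],[0,0,0,0,30]]' 60;  python3 -m jog '[[0,0,0,0,30],[0,0,5,0,30],[0,0,10,0,30],[0,0,10,0,30],[0,0,0,0,30],[0,0,0,0,30],[0,0,0,0,30]]'
```

```text
time: 4.15
position: [554.7, -145.9, 73.4]
tcp_rot: [[0.001, -0.31, 0.951], [-0.001, 0.951, 0.31], [-1.0, -0.001, 0.001]]
contact_force: [-1.5, -0.0, 6.0]
grip_width: 0.411
time: 4.85
position: [554.0, -145.3, 97.0]
tcp_rot: [[-0.001, -0.31, 0.951], [0.0, 0.951, 0.31], [-1.0, 0.0, -0.001]]
contact_force: [0.8, -0.1, -4.7]
grip_width: 0.414
```

```bash
python3 -m jog '[[0,0,20,0,30],[0,0,40,0,30],[0,0,40,0,30],[0,0,40,0,30],[0,0,24,0,30],[0,0,0,0,30],[0,0,0,0,30],[0,0,0,0,30]]'; python3 - <<'E'
from h import *
P=[]
for i in range(4):
    im,p=snap('wrist','w3');P.append(get_obs()['position'])
print(np.round(P,2)); m=np.mean(P,0)
dz=m[2]-73.2
V=np.array(p['view']); print('cam',-V[:3,:3].T@V[:3,3]-m)
a=rect(im,p,m[0],m[1],100+dz,25,.125); b=rect(im,p,m[0],m[1],20+dz,80,.4)
cv2.imwrite('pics/r3.png',np.hstack([a,b])); print(m,dz)
E
```

```text
time: 5.65
position: [553.0, -144.9, 258.6]
tcp_rot: [[-0.004, -0.31, 0.951], [0.002, 0.951, 0.31], [-1.0, 0.003, -0.003]]
contact_force: [-0.5, 1.0, -4.6]
grip_width: 0.411
[[ 553.07 -144.89  258.57]
 [ 553.26 -144.97  258.84]
 [ 553.49 -145.07  259.19]
 [ 553.69 -145.19  259.61]]
cam [-22.53959852  72.11560752 142.86730321]
[ 553.37719949 -145.02764854  259.0532336 ] 185.8532335960104
```

View pics/r3.png

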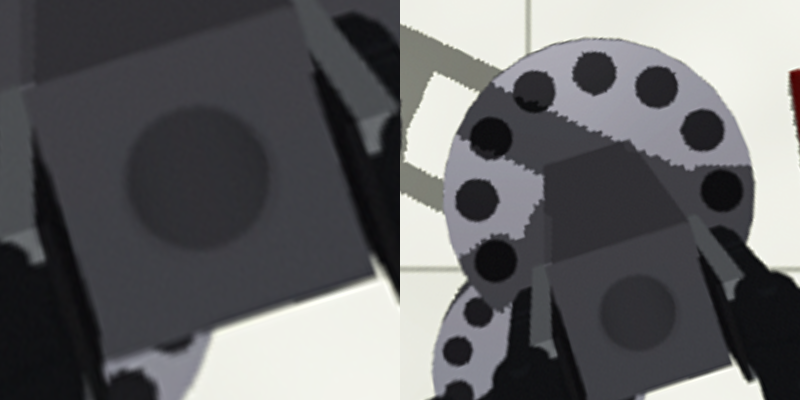

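```bash
python3 -m jog '[[-5,30,0,1,30],[-5,42,0,1,30],[-5,42,0,1,30],[-5,42,0,1,30],[-5,42,0,1,30],[-5,42,0,1,30],[-5,42,0,1,30],[-5,38,0,1,30]]'; python3 -m jog '[[0,4,0,0,30],[0,0,0,0,30],[0,0,0,0,30],[0,0,0,0,30],[0,0,0,0,30],[0,0,0,0,30]]'
```

```text
time: 6.65
position: [513.6, 176.5, 260.8]
tcp_rot: [[-0.001, -0.441, 0.898], [0.0, 0.898, 0.441], [-1.0, 0.001, -0.001]]
contact_force: [-0.1, -0.6, -5.1]
grip_width: 0.414
time: 7.25
position: [514.5, 177.6, 261.3]
tcp_rot: [[-0.0, -0.438, 0.899], [-0.0, 0.899, 0.438], [-1.0, -0.0, -0.0]]
contact_force: [-0.2, -0.8, -4.4]
grip_width: 0.41
```

```bash
python3 -m jog '[[-1.6,1.2,-15,0,30],[0,0,-14,0,30],[0,0,-2,0,30],[0,0,-2,0,30],[0,0,-2,0,30],[0,0,-2,0,30],[0,0,0,0,30],[0,0,0,0,30]]';python3 -m jog '[[0,0,-2,0,30],[0,0,-2,0,30],[0,0,-2,0,30],[0,0,0,0,30],[0,0,0,0,30]]'
```

```text
time: 8.05
position: [512.8, 179.8, 224.6]
tcp_rot: [[0.0, -0.44, 0.898], [0.0, 0.898, 0.44], [-1.0, -0.0, 0.0]]
contact_force: [-0.1, 1.0, -4.9]
grip_width: 0.41
time: 8.55
position: [512.6, 179.8, 218.2]
tcp_rot: [[-0.0, -0.44, 0.898], [-0.0, 0.898, 0.44], [-1.0, 0.0, -0.0]]
contact_force: [-0.2, -0.8, -5.0]
grip_width: 0.413
```

```bash
python3 -m jog '[[0,0,-2,0,30],[0,0,-2,0,30],[0,0,0,0,30],[0,0,0,0,30]]';python3 -m jog '[[0,0,-2,0,30],[0,0,-2,0,30],[0,0,-2,0,30],[0,0,0,0,30],[0,0,0,0,30]]'; python3 -m jog '[[0,0,-2,0,30],[0,0,-2,0,30],[0,0,0,0,30],[0,0,0,0,30]]'
```

```text
time: 8.95
position: [512.6, 179.8, 214.2]
tcp_rot: [[-0.0, -0.44, 0.898], [-0.0, 0.898, 0.44], [-1.0, 0.0, -0.0]]
contact_force: [-0.3, -0.3, -5.0]
grip_width: 0.409
time: 9.45
position: [512.6, 179.8, 208.2]
tcp_rot: [[-0.0, -0.44, 0.898], [0.0, 0.898, 0.44], [-1.0, 0.0, -0.0]]
contact_force: [-0.0, 1.1, -4.3]
grip_width: 0.412
time: 9.85
position: [512.6, 179.8, 204.2]
tcp_rot: [[-0.0, -0.44, 0.898], [-0.0, 0.898, 0.44], [-1.0, 0.0, -0.0]]
contact_force: [-0.3, -1.0, -5.4]
grip_width: 0.407
```

```bash
python3 - <<'E'
from h import *
s,p=snap('scene','s4');t,q=snap('side','t4')
cv2.imwrite('pics/c4.png',np.hstack([cv2.resize(s[190:330,330:490],(480,420),interpolation=cv2.INTER_CUBIC),cv2.resize(t[90:210,255:355],(320,384),interpolation=cv2.INTER_CUBIC)[:420] if 0 else cv2.resize(t[85:225,255:360],(315,420),interpolation=cv2.INTER_CUBIC)]))
E
```

```text
(no output)
```

View pics/c4.png

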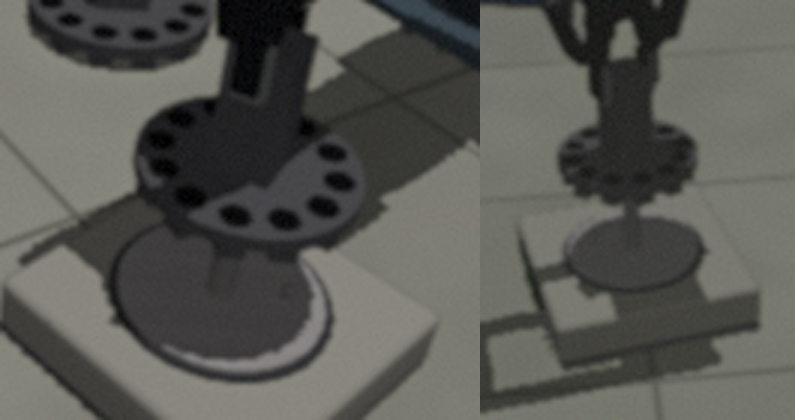

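Both views show the carousel threaded upright on the spindle, with its feet visible under the plate. Scene crop feet are at (175,220), (222,248) and (322,250), so I'll use them to settle which way the slots face.

```bash
python3 - <<'E'
from h import *
_,p=load('s4');_,q=load('t4')
for h in (26,56):
  for k in range(6):
    a=np.radians(h+60*k); X=(512.2+56*np.cos(a),181+56*np.sin(a),133)
    u=proj(p,X);v=proj(q,X); print(h,h+60*k,'scene crop',np.round((u-[330,190])*3),'side',np.round((v-[255,85])*3+[480,0]))
E
```

```text
26 26 scene crop [198. 239.] side [680. 149.]
26 86 scene crop [306. 247.] side [627. 135.]
26 146 scene crop [341. 191.] side [574. 153.]
26 206 scene crop [278. 134.] side [572. 185.]
26 266 scene crop [183. 128.] side [627. 200.]
26 326 scene crop [141. 176.] side [682. 181.]
56 56 scene crop [254. 253.] side [657. 138.]
56 116 scene crop [338. 224.] side [596. 141.]
56 176 scene crop [319. 159.] side [564. 169.]
56 236 scene crop [229. 124.] side [595. 197.]
56 296 scene crop [151. 146.] side [660. 194.]
56 356 scene crop [157. 210.] side [689. 164.]
```

```bash
python3 -m jog '[[0,0,-6,0,30],[0,0,-6,0,30],[0,0,-6,0,30],[0,0,-6,0,30],[0,0,-6,0,30],[0,0,0,0,30]]';python3 -m jog '[[0,0,-6,0,30],[0,0,-6,0,30],[0,0,-6,0,30],[0,0,-6,0,30],[0,0,-6,0,30],[0,0,0,0,30],[0,0,0,0,30]]'; python3 -m jog '[[0,0,-2,0,30],[0,0,-2,0,30],[0,0,-2,0,30],[0,0,0,0,30]]'
```

```text
time: 10.55
position: [512.2, 179.6, 173.1]
tcp_rot: [[-0.002, -0.44, 0.898], [-0.0, 0.898, 0.44], [-1.0, 0.0, -0.002]]
contact_force: [0.3, -0.3, -5.5]
grip_width: 0.409
time: 11.25
position: [512.5, 179.7, 144.0]
tcp_rot: [[-0.001, -0.44, 0.898], [-0.0, 0.898, 0.44], [-1.0, 0.0, -0.001]]
contact_force: [-0.7, -1.1, -5.3]
grip_width: 0.407
time: 11.65
position: [512.7, 179.7, 138.1]
tcp_rot: [[0.0, -0.44, 0.898], [-0.0, 0.898, 0.44], [-1.0, -0.0, 0.0]]
contact_force: [0.7, -2.0, -6.0]
grip_width: 0.414
```

```bash
python3 -m jog '[[0,0,-1.5,0,30],[0,0,-1.5,0,30],[0,0,0,0,30],[0,0,0,0,30]]'; python3 -m jog '[[0,0,-1,0,30],[0,0,-1,0,30],[0,0,0,0,30],[0,0,0,0,30]]'; python3 -m jog '[[0,0,-1,0,30],[0,0,-1,0,30],[0,0,0,0,30],[0,0,0,0,30]]'
```

```text
time: 12.05
position: [512.7, 179.7, 135.1]
tcp_rot: [[-0.0, -0.44, 0.898], [-0.0, 0.898, 0.44], [-1.0, -0.0, -0.0]]
contact_force: [1.2, -2.2, -6.7]
grip_width: 0.408
time: 12.45
position: [512.7, 179.7, 133.3]
tcp_rot: [[0.0, -0.44, 0.898], [-0.0, 0.898, 0.44], [-1.0, -0.0, 0.0]]
contact_force: [1.2, -2.1, -4.6]
grip_width: 0.411
time: 12.85
position: [512.7, 179.7, 131.3]
tcp_rot: [[0.0, -0.44, 0.898], [-0.0, 0.898, 0.44], [-1.0, -0.0, 0.0]]
contact_force: [0.1, -2.8, -3.6]
grip_width: 0.407
```

```bash
python3 -m jog '[[0,-0.5,-1,0,30],[0,0,0,0,30],[0,0,0,0,30]]'; python3 -m jog '[[0,0,-1,0,30],[0,0,0,0,30],[0,0,0,0,30]]'
```

```text
time: 13.15
position: [512.9, 179.5, 130.8]
tcp_rot: [[0.001, -0.44, 0.898], [0.0, 0.898, 0.44], [-1.0, 0.0, 0.001]]
contact_force: [-1.0, -1.2, 2.0]
grip_width: 0.406
time: 13.45
position: [513.1, 179.4, 130.4]
tcp_rot: [[0.001, -0.44, 0.898], [0.0, 0.898, 0.44], [-1.0, -0.0, 0.001]]
contact_force: [-1.7, -2.1, 7.1]
grip_width: 0.41
```

The carousel touches at TCP z≈131, about 8 mm above home, so a foot is on the pin. The slot must be about 30° away. I'll turn under light pressure.

```bash
python3 -m jog '[[-0.2,0,0,-4,30],[-0.2,0,0,-4,30],[-0.1,0,0,-4,30],[-0.1,0,0,-4,30],[-0.1,0,0,-4,30],[0,0,0,0,30],[0,0,0,0,30]]'; python3 -m jog '[[-0.1,0,0,-2,30],[0,0,0,-1,30],[0,0,0,0,30],[0,0,0,0,30]]'
```

```text
time: 14.15
position: [512.1, 179.3, 130.3]
tcp_rot: [[0.001, -0.106, 0.994], [0.0, 0.994, 0.106], [-1.0, -0.0, 0.001]]
contact_force: [-1.2, -2.4, 6.1]
grip_width: 0.407
time: 14.55
position: [511.2, 178.4, 130.0]
tcp_rot: [[-0.001, -0.055, 0.999], [-0.002, 0.999, 0.055], [-1.0, -0.002, -0.001]]
contact_force: [-3.7, -4.9, 8.0]
grip_width: 0.41
```

```bash
python3 -m jog '[[-0.3,-0.4,0,-2,30],[0,0,0,-2,30],[0,0,0,0,30],[0,0,0,0,30]]'; python3 -m jog '[[0,0,0,-1.5,30],[0,0,0,-1.5,30],[0,0,0,0,30],[0,0,0,0,30]]'
```

```text
time: 14.95
position: [511.2, 179.1, 128.7]
tcp_rot: [[-0.001, 0.015, 1.0], [0.0, 1.0, -0.015], [-1.0, 0.0, -0.001]]
contact_force: [-0.1, 0.4, -4.2]
grip_width: 0.413
time: 15.35
position: [511.6, 178.9, 129.3]
tcp_rot: [[-0.0, 0.068, 0.998], [0.0, 0.998, -0.068], [-1.0, 0.0, -0.0]]
contact_force: [-0.2, -0.2, -5.2]
grip_width: 0.411
```

The force is back to the free hanging weight (about −5 N), so the slot has reached the pin. I'll lower it gently.

```bash
python3 -m jog '[[0,0,-1,0,30],[0,0,-1,0,30],[0,0,0,0,30],[0,0,0,0,30]]'; python3 -m jog '[[0,0,-1,0,30],[0,0,-1,0,30],[0,0,0,0,30],[0,0,0,0,30]]'; python3 -m jog '[[0,0,-1,0,30],[0,0,0,0,30],[0,0,0,0,30]]'
```

```text
time: 15.75
position: [511.5, 178.8, 127.2]
tcp_rot: [[-0.0, 0.068, 0.998], [0.0, 0.998, -0.068], [-1.0, -0.0, -0.0]]
contact_force: [0.7, 0.5, -5.3]
grip_width: 0.407
time: 16.15
position: [511.5, 178.8, 125.3]
tcp_rot: [[-0.0, 0.068, 0.998], [-0.0, 0.998, -0.068], [-1.0, -0.0, -0.0]]
contact_force: [0.4, 0.3, -5.1]
grip_width: 0.408
time: 16.45
position: [511.5, 178.9, 124.3]
tcp_rot: [[-0.0, 0.068, 0.998], [0.0, 0.998, -0.068], [-1.0, 0.0, -0.0]]
contact_force: [-0.0, 0.1, -5.8]
grip_width: 0.41
```

```bash
python3 -m jog '[[0,0,-1,0,30],[0,0,0,0,30],[0,0,0,0,30]]'; python3 -m jog '[[0,0,-1,0,30],[0,0,0,0,30],[0,0,0,0,30]]'
```

```text
time: 16.75
position: [511.7, 178.9, 123.4]
tcp_rot: [[0.0, 0.068, 0.998], [0.0, 0.998, -0.068], [-1.0, 0.0, 0.0]]
contact_force: [-0.4, 0.4, -3.4]
grip_width: 0.412
time: 17.05
position: [511.7, 178.8, 123.4]
tcp_rot: [[0.001, 0.068, 0.998], [-0.0, 0.998, -0.068], [-1.0, 0.0, 0.001]]
contact_force: [-2.9, -1.2, 5.4]
grip_width: 0.41
```

It stopped at TCP 123.4, 7.8 mm below the foot-on-pin height, so the carousel is home on the turntable. Now I'll release it and back off.

```bash
python3 -m jog '[[0,0,0.8,0,35],[0,0,0,0,45],[0,0,0,0,60],[0,0,0,0,80],[0,0,0,0,85],[0,0,0,0,85],[0,0,0,0,85],[0,0,0,0,85]]'; python3 -m jog '[[0,0,10,0,85],[0,0,30,0,85],[0,0,40,0,85],[0,0,40,0,85],[0,0,30,0,85],[-25,-10,10,0,85],[0,0,0,0,85],[0,0,0,0,85]]'; python3 - <<'E'
from h import *
im,p=snap('wrist','w5');t,q=snap('side','t5');s,r=snap('scene','s5')
print(get_obs()['contact_force'])
a=rect(im,p,512,181,150,25,.125); b=rect(im,p,512,181,70,80,.4)
z=lambda i,x,y:cv2.resize(i[y:y+75,x:x+150],(400,200),interpolation=cv2.INTER_CUBIC)
cv2.imwrite('pics/r5.png',np.vstack([np.hstack([a,b]),np.hstack([cv2.resize(s[235:335,330:480],(400,200)) if 0 else z(s,330,250),z(t,230,125)])]))
E
```

```text
time: 17.85
position: [511.6, 178.9, 123.1]
tcp_rot: [[0.0, 0.068, 0.998], [0.0, 0.998, -0.068], [-1.0, 0.0, 0.0]]
contact_force: [-0.7, 0.0, -0.2]
grip_width: 0.996
time: 18.65
position: [486.5, 168.9, 284.1]
tcp_rot: [[0.002, 0.069, 0.998], [0.0, 0.998, -0.069], [-1.0, 0.0, 0.002]]
contact_force: [-0.0, -0.2, 0.2]
grip_width: 0.999
[ 0.59406611 -0.44929978 -1.17893489]
```

View pics/r5.png

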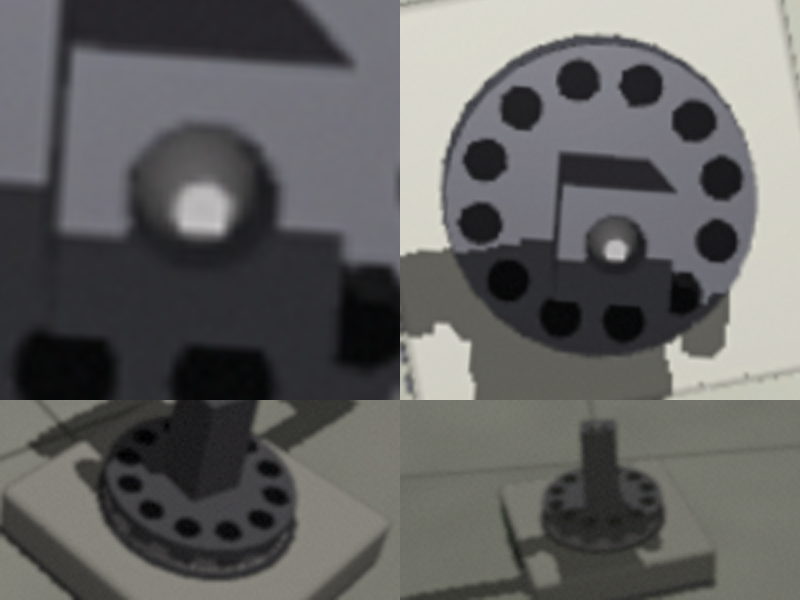

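The carousel sits flat and level on the turntable, with the spindle tip showing centred in the bore. The gripper is clear of it.

```bash
python3 -c "
from cell import finish_job; print(finish_job())"
```

```text
the job is handed in; nothing more can be done
None
```

The smallest carousel is fully home on the sampler: threaded on the spindle, over the drive pin, released and flat on the turntable. I handed the job in at about 19 s on the robot clock, well under the 67 s limit; `finish_job` reports no verdict.

- **Choosing it:** the carousel I picked measured about 125 mm across; the other two measured about 165–171 mm.
- **Fitting:** a foot first landed on the drive pin, about 8 mm high. I turned the carousel about 30° under light pressure, estimated at no more than about 13 N, until a slot dropped over the pin. I then lowered it to first contact at the turntable.
- **Final checks:**
  - The last descent stopped 7.8 mm below the foot-on-pin height, matching the 8 mm pin.
  - The last pictures show the plate level and the spindle tip centred in the bore to within about 1 mm. The gripper is clear, with about zero force on it.
- **Disagreements:** the scene and side cameras differed by 8–14 mm in y when used alone, so I relied on the wrist camera and force feedback. My first guess at the slot direction was wrong by 30°, which the turn corrected.
- **Not checked:** I did not re-measure the beaker, bottle and tip box at the end. Nothing was moved near them, and no unexpected forces showed.

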